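Pin a timing pulley at its mark

TASK

Stand the steel timing pin in the hole of the pulley. Then turn the pulley anticlockwise (seen from above) by its rim until its engraved mark faces the pointer, and ease it slowly on by feel, up to a centimetre or so past the pointer, until the pin drops fully home in the bore below and the pulley locks: stop there and never force it against the pin. Let go, and leave the jar, spanner and drilled block where they are.

Things in the scene. Friction and masses are not known exactly. Their poses are not given: they have to be found in the camera images.
- axis (a point): Centre of the pulley, on its vertical axis, level with the top of the rim, 70 mm above the bench. The pulley lies flat over an aluminium bed (270 x 230 mm, top at 30 mm above the bench, always that high). Hub: 48 mm in diameter, top at 68 mm.
- pulley: Timing-belt pulley, 194 mm in diameter; origin on its axis 34 mm above the bench (its underside); x runs from the axis through the pin hole to the mark, z up. Five spokes 18 mm wide, tops at 44 mm, at 0, 72, 144, 216, 288 degrees from x. Turns about z, stays where it is left; turning takes about 0.2 N m (2 to 3 N at the rim). Once the pin has locked it, an extra push of over 5 N at the rim overloads the pin.
- mark (a point): The engraved dark line across the rim's top face, at 91 mm from the axis, on the same radius as the pin hole. It starts 20 to 65 degrees clockwise of the pointer.
- pin_hole (a point): Mouth of the through hole in the square 36 mm boss on one spoke: 15.5 mm wide, opening to 23 mm in a 4 mm deep cone at the top, 16 mm deep in all, 60 mm from the axis, this point 50 mm above the bench. A pin put in before the pulley is in position stands loose with its tip on the bed, 30 mm above the bench, and rides along as the pulley turns.
- pointer_tip (a point): Tip of the fixed steel pointer outside the rim, 100 mm from the axis, 70 mm above the bench. Only a guide: the bore for the pin in the bed (15 mm, through, 60 mm from the axis, in shadow under the pulley) lies 1.5 to 7 degrees farther on, anticlockwise. A loose pin falls in by its own weight when brought there slowly; the pulley then locks.
- pin: Loose steel pin, about 130 g; origin at the centre of its lower tip, z up along it. Shank 14 mm wide, 38 mm long; 28 mm collar from 38 to 42 mm; 18 mm round knob from there up to 78 mm, to grip. Starts upright in a 56 x 56 x 40 mm block, collar on the block. Standing on the bed its tip is 30 mm above the bench; fully home, collar on the boss, 12 mm.
- jar: White jar with black cap, 56 mm wide, 75 mm high, to be left alone; origin under its centre.
- spanner: Steel spanner lying flat, to be left alone; origin near its middle.
- workpiece: Drilled steel block 70 x 50 x 30 mm, to be left alone; origin under its centre.
- rim_back (a point): Point on the top of the pulley's steel rim opposite the pin hole, midway between two spokes, 91 mm from the axis, 70 mm above the bench; turns with the pulley. The rim is a 12 mm wall (radius 85 to 97 mm) from 34 to 70 mm above the bench and stands 26 mm above the spokes, so it can be pinched from above, here or elsewhere; 61 mm is free between rim and hub.
There are look-alikes about, which are no part of the job. Several things have the shape of the pin; the one meant has the colours described above.

How it is judged:
On the way, in this order (a step that is already met when the one before it is completed fails the run):
1. the pin stands in the pulley's hole, released, with its tip on the bed (height (world z) of pin between 0.02 and 0.034 m and x of pin in the frame of pulley between 0.055 and 0.065 m and horizontal distance between pin and pin_hole below 0.004 m and angle between pin's own z axis and vertical below 0.12 rad and contact force between the fingers and pin below 0.1 N), for 0.1 s.
2. the pulley is turned by its rim, with the pin riding in its hole (contact force between the fingers and pulley above 0.5 N and horizontal distance between the grasp point and axis above 0.075 m and angular speed of pulley above 0.02 rad/s and horizontal distance between pin and pin_hole below 0.006 m), for 0.05 s.
At the end, for the whole second after the job is handed in: The pin is upright in the pulley's hole and fully home in the bore (tip under 15.5 mm above the bench, within 3 mm of the hole's centre, tilt under 0.06 rad), the mark is by the pointer (under 18 mm between the two points, of which 9 mm is the radial gap), and pulley and pin are at rest (height (world z) of pin below 0.0155 m and horizontal distance between pin and pin_hole below 0.003 m and angle between pin's own z axis and vertical below 0.06 rad and horizontal distance between mark and pointer_tip below 0.018 m and angular speed of pulley below 0.03 rad/s and linear speed of pin below 0.02 m/s); the robot touches nothing.
It fails at once if the pulley and the pin pressed against each other with more than 30 N (contact force between pin and pulley above 30 N).
It fails at once if the jar, the spanner or the drilled block moved by more than 15 mm (distance of any of jar, spanner, workpiece from where it was at the start of the episode above 0.015 m).
It also fails if it takes over 64 s, if anything falls off the work surface, if the arm or the gripper's body presses on something with over 40 N, if the wrist force passes 120 N, or if a joint passes its speed limit or range.

ROBOT

A 6-joint arm with a two-finger parallel gripper is mounted at the origin on the work surface. World frame = base frame: x ahead of the robot, y to its left, z up, the work surface at z = 0. Lengths are in m, angles in rad, forces in N, time in s.
With the tool pointing down it reaches from about 0.25 to 0.8 m from the base axis. Payload 8.5 kg.
Tool frame: the origin (TCP) lies on the centre line of the jaws, within the pads' length; the fingertips stand 22 mm ahead of it and the grasp point (between the pads) lies 3 mm ahead of it; z points along the fingers, y is the direction in which the jaws open and shut (so a half turn about z gives the same grasp; the last joint's range is limited). The gripper opens to 85 mm and grips with 20 to 120 N. Pads are 22 mm wide; open, the fingers measure 114 mm over their backs; the gripper's body (76 mm by 85 mm) begins 54 mm behind the grasp point. The pads swing forward as they close: fully open they stand 13 mm farther back than shut.
Start: joints at [1.202, 0.238, -0.013, 1.319, 0, 1.571], TCP at [0.189, 0.49, 0.253] pointing down, gripper open.
Joint ranges: [-2.66, 2.66], [-1.03, 1.9], [-1.14, 1.46], [-1.82, 2.27], [-1.45, 1.34], [-3.14, 3.14]. Speed limits (rad/s): [2.22, 2.22, 2.79, 3.14, 3.14, 3.14].

INTERFACE

Orientations are given as a unit quaternion [w, x, y, z].
In Python, from plant import robot gives the robot as it stands.
- The arm moves only by the tool jog_arm, never from a script. Its argument "steps" is a list of rows, each a list of 3 entries, a list of its own where there are three numbers: the gripper command: -1 is shut, 1 is fully open, values between are in proportion, then the shift along the world's x, y, z in mm, then the turn about the world's z in degrees. In form: [[grip, [x, y, z], spin], ...]. A call has 1 to 8 rows; each row shifts and turns the commanded pose from where the row before left it; what a row does not reach is not made up. A row lasts 1/8 s, in which the tool goes at most 62.5 mm and 10.7 degrees, less where a joint would pass 70% of its speed; a pose out of reach is approached as far as the arm can. A call is refused whole if a number of a shift passes 62.5 or a number of a turn 10.7, either way. A call with a gripper value outside its range is refused whole. The fingers move at their own pace and stop on an object; "grip_force" is the grip in N (left out, the last holds). Time passes only in rows, so rows that do not move let the fingers close. It gives the time, the measured TCP pose, the force and the opening at its end, in the units of the state.
- robot.get_obs(): the state, without advancing time (a new reading comes with each control period).
- robot.camera(name): name is "scene" or "top" or "wrist"; returns (picture, depth): 480x640x3 uint8, red, green, blue; 480x640 float32, m along the optical axis (not along the pixel's ray), 0 where there is no reading.
- robot.camera_params(name): a dict with "intrinsics" (3x3 intrinsics, pixels), "k1" (the pictures are not rectified: a ray, as slopes to the right and down, at radius r is drawn at 1 + k1 r^2 times it, then the intrinsics apply), "R" (3x3) and "t" (3): a world point X has camera coordinates R X + t; the wrist camera has in their place "T_tool_cam" (4x4, takes a point from camera to tool coordinates, whose origin is the TCP and whose axes are the flange's). Camera axes: x right, y down, z forward; pixel columns grow to the right and rows downward; lengths in m; the calibration is good to about 2 mm. A picture is of the moment at which its call begins: read the wrist's pose just before it. camera_params takes no time and is no camera call.
- robot.sign_off(): hands the job in, once; it reports no verdict.
The state is a dict: "time_s": time; "joint_positions": joint angles; "qvel": joint speeds; "joint_efforts": joint torques, N m; "tcp_pos": TCP position; "tcp_rot": TCP orientation; "force": force on the tool from outside, world axes, zero at the start; "moment": the same for the moment, N m; "opening": finger opening in m.
Only numpy, scipy, OpenCV 4.12 (cv2) and the standard library are available. Lean on these libraries where they do the work, as an engineer would, in place of code of your own. Each camera call takes 0.05 s, during which the arm holds its last target. There are 200 camera calls.

## Working session

There is one attempt and no reset: what is moved stays moved. The work goes in short steps, Python scripts to look and compute and a tool call to move; the robot and the scene stay as the last step left them, time stands still between calls to the robot, and variables do not carry over. Pictures are saved under pics/ and viewed, about 8 in all and at most 12, crops included, and the job is handed in when it is done.

Besides the shell and the picture viewer there is one more tool, called after ">>>" as a command line: name --argument value ..., lists and objects as JSON in quotes. jog_arm: Moves the arm, as the interface text tells. Its arguments: {"type":"object","properties":{"steps":{"type":"array"},"grip_force":{"type":"number"}},"required":["steps"]}

```bash
mkdir -p pics
cat > h.py <<'E'
import numpy as np, cv2
from plant import robot
from scipy.spatial.transform import Rotation as Rn
def shot(name,fn):
    o=robot.get_obs(); im,d=robot.camera(name)
    cv2.imwrite('pics/'+fn+'.png',im[:,:,::-1]); np.savez('pics/'+fn+'.npz',im=im,d=d,p=o['tcp_pos'],q=o['tcp_rot'])
    return im,d,o
def cam(name,o):
    c=robot.camera_params(name); K=np.array(c['intrinsics'])
    if name=='wrist':
        T=np.array(c['T_tool_cam']); W=np.eye(4); q=o['tcp_rot']
        W[:3,:3]=Rn.from_quat([q[1],q[2],q[3],q[0]]).as_matrix(); W[:3,3]=o['tcp_pos']; M=W@T
    else:
        M=np.eye(4); M[:3,:3]=np.array(c['R']).T; M[:3,3]=-M[:3,:3]@np.array(c['t'])
    return K,c['k1'],M
def rays(name,o,uv):
    K,k1,M=cam(name,o); uv=np.asarray(uv,float).reshape(-1,2)
    n=cv2.undistortPoints(uv.reshape(-1,1,2),K,np.array([k1,0,0,0,0.])).reshape(-1,2) 
    return M[:3,3],np.c_[n,np.ones(len(n))]@M[:3,:3].T
def at_z(name,o,uv,z):
    c,r=rays(name,o,uv); return c+r*((z-c[2])/r[:,2])[:,None]
def proj(name,o,X):
    K,k1,M=cam(name,o); Xc=(np.asarray(X).reshape(-1,3)-M[:3,3])@M[:3,:3]
    return cv2.projectPoints(Xc,np.zeros(3),np.zeros(3),K,np.array([k1,0,0,0,0.]))[0].reshape(-1,2)
E
python3 - <<'E'
from h import *
im,d,o=shot('top','top0'); print(o); 
shot('scene','scene0')
for n in('top','scene','wrist'): print(robot.camera_params(n))
E
```

```text
{'time_s': 0.0, 'joint_positions': array([ 1.20198056e+00,  2.38795431e-01, -1.42264023e-02,  1.31918063e+00,
        4.88359874e-05,  1.57078458e+00]), 'qvel': array([ 5.44838350e-05, -7.28178453e-04, -2.27275674e-04, -1.16797379e-03,
       -4.70882690e-05,  1.10853760e-03]), 'joint_efforts': array([ 3.96040832e-04, -5.38779509e+01,  3.46435404e+01,  1.83529104e-02,
        3.42150167e-05,  1.30648704e-05]), 'tcp_pos': array([0.18912507, 0.48936429, 0.25268075]), 'tcp_rot': array([-1.52925833e-04,  1.83358687e-01,  9.83045826e-01, -6.86669813e-04]), 'force': array([-0.34308859,  0.03065293,  0.22293268]), 'moment': array([ 0.04163632, -0.04211781,  0.0131417 ]), 'opening': 0.08545018885618642}
{'intrinsics': array([[453.32968357,   0.        , 322.37256269],
       [  0.        , 453.32968357, 231.04256355],
       [  0.        ,   0.        ,   1.        ]]), 'k1': -0.05367783988157344, 'R': array([[-5.01090064e-04, -9.99909131e-01, -1.34714176e-02],
       [-9.90012497e-01,  2.39522441e-03, -1.40959281e-01],
       [ 1.40978739e-01,  1.32662385e-02, -9.89923736e-01]]), 't': array
[... 301 characters left out ...]
 [ 0.44212601, -0.50090764, -0.74405385],
       [-0.50252054,  0.54879114, -0.66805793]]), 't': array([-0.4121132 , -0.20352453,  1.36862018])}
{'intrinsics': array([[360.43770658,   0.        , 316.93014431],
       [  0.        , 360.43770658, 244.70252978],
       [  0.        ,   0.        ,   1.        ]]), 'k1': -0.0048593713349718145, 'T_tool_cam': array([[ 4.60052834e-04, -9.56413020e-01, -2.92016990e-01,
         7.44475933e-02],
       [ 9.99999878e-01,  3.86803997e-04,  3.08572450e-04,
        -3.93089989e-04],
       [-1.82169370e-04, -2.92017096e-01,  9.56413081e-01,
        -1.21078327e-01],
       [ 0.00000000e+00,  0.00000000e+00,  0.00000000e+00,
         1.00000000e+00]])}
```

View pics/top0.png

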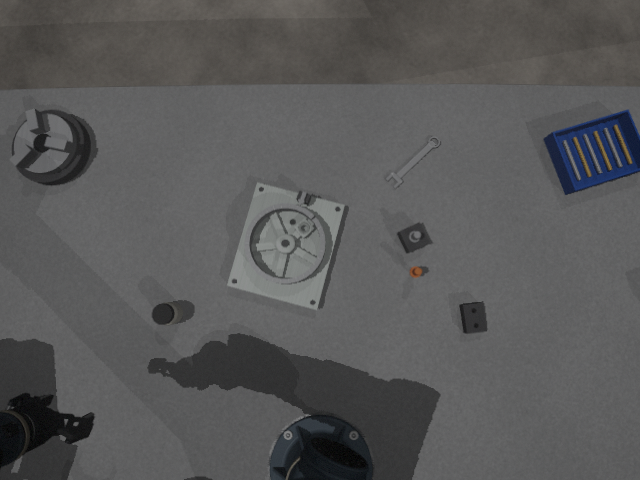

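View pics/scene0.png

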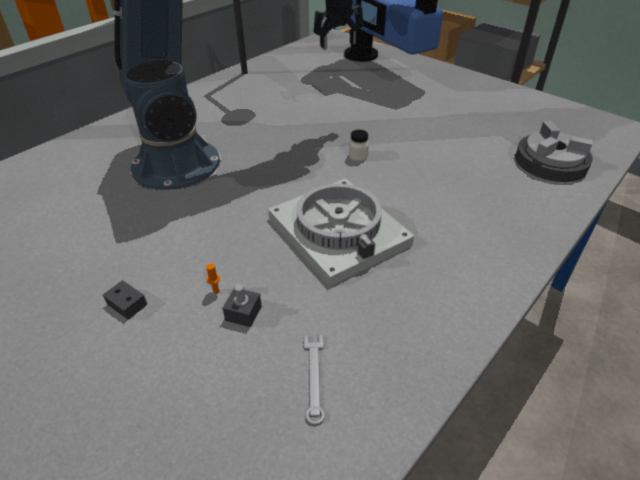

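Run:
```python
from h import *
z=np.load('pics/top0.npz'); im=z['im'][175:320,220:440][:,:,::-1]
cv2.imwrite('pics/crop0.png',cv2.resize(im,None,fx=3.6,fy=3.6,interpolation=cv2.INTER_CUBIC))
print('axis',at_z('top',None,[[289,243]],.07),'pin',at_z('top',None,[[416,236]],.08),'ptr',at_z('top',None,[[306,200]],.07))
for n,p in dict(orange=(418,271),jar=(163,313),wp=(474,317),sp=(413,163)).items(): print(n,at_z('top',None,[p],.03))
```

```text
axis [[0.5370481  0.07635589 0.07      ]] pin [[ 0.55195402 -0.22635558  0.08      ]] ptr [[0.64209064 0.03604954 0.07      ]]
orange [[ 0.47158069 -0.23855267  0.03      ]]
jar [[0.36862187 0.38940825 0.03      ]]
wp [[ 0.35914067 -0.37240418  0.03      ]]
sp [[ 0.74615001 -0.2342808   0.03      ]]
```

View pics/crop0.png

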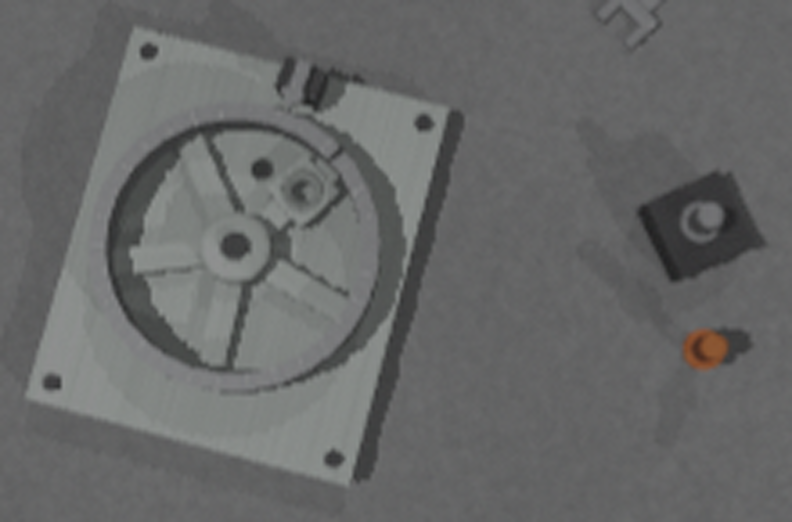

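>>> jog_arm --steps '[[1, [38, -45, 0], 2.6], [1, [38, -45, 0], 2.6], [1, [38, -45, 0], 2.6], [1, [38, -45, 0], 2.6], [1, [38, -45, 0], 2.6], [1, [38, -45, 0], 2.6], [1, [38, -45, 0], 2.6], [1, [38, -45, 0], 2.6]]' --grip_force 30

```text
time_s: 1.1
tcp_pos: [0.4942, 0.1279, 0.2531]
tcp_rot: [-0.0, 0.002, 1.0, -0.0]
force: [0.6, 1.5, 0.7]
opening: 0.0854
```

>>> jog_arm --steps '[[1, [30, -40, 0], 0], [1, [0, 0, 0], 0], [1, [0, 0, 0], 0]]'

```text
time_s: 1.48
tcp_pos: [0.5228, 0.0896, 0.2528]
tcp_rot: [-0.001, 0.003, 1.0, -0.0]
force: [0.3, -0.5, -0.2]
opening: 0.0855
```

Run:
```python
from h import *
im,d,o=shot('wrist','w1'); print(o['tcp_pos'],o['tcp_rot'],o['joint_positions'],o['time_s'])
print(proj('wrist',o,[[.537,.083,.07],[.552,-.227,.1]]))
cv2.imwrite('pics/w1c.png',cv2.resize(im[60:460,100:600,::-1],None,fx=1.5,fy=1.5))
```

```text
[0.52284061 0.08958766 0.2528457 ] [-6.15343509e-04  3.26842768e-03  9.99994469e-01 -2.58440236e-05] [ 1.69613606e-01  2.48613769e-01 -5.07552961e-04  1.32289624e+00
  1.60787844e-04  1.76150376e-01] 1.475
[[309.8722271  240.5682153 ]
 [-69.91801296 270.71124274]]
```

View pics/w1.png

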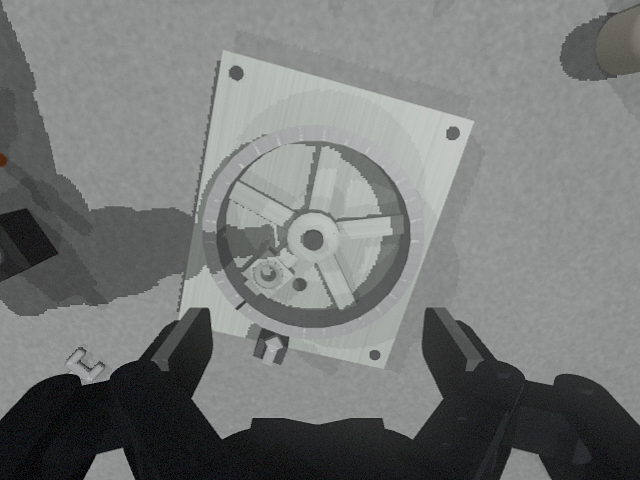

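```bash
cat > a.py <<'E'
from h import *
z=np.load('pics/w1.npz'); o=dict(tcp_pos=z['p'],tcp_rot=z['q'])
f=lambda u,v,h:at_z('wrist',o,[[u,v]],h)[0]
ax=f(313,239.5,.068); 
# rim circle
for n,p in dict(hole=(268,274,.05),bore=(300,284,.03),mark=(240,305,.07),ptr=(275,332,.07)).items():
    P=f(*p); v=P-ax; print(n,P.round(4),'r',np.hypot(*v[:2]).round(4),'ang',np.degrees(np.arctan2(v[1],v[0])).round(1))
print('ax',ax)
rim=[(203,240),(424,240),(313,126),(313,345)]
for p in rim: P=f(*p,.07); print(P.round(4))
E
python3 a.py
python3 - <<'E'
import cv2
im=cv2.imread('pics/w1.png')[200:370,190:430]
cv2.imwrite('pics/w1d.png',cv2.resize(im,None,fx=3.3,fy=3.3,interpolation=cv2.INTER_CUBIC))
E
```

```text
hole [0.5761 0.0418 0.05  ] r 0.0591 ang -48.0
bore [0.5953 0.0714 0.03  ] r 0.0604 ang -13.7
mark [0.599  0.0173 0.07  ] r 0.0925 ang -47.6
ptr [0.6275 0.0487 0.07  ] r 0.0981 ang -22.2
ax [0.53661672 0.0857307  0.068     ]
[ 0.5359 -0.0109  0.07  ]
[0.5371 0.1833 0.07  ]
[0.4413 0.0866 0.07  ]
[0.6418 0.0848 0.07  ]
```

View pics/w1d.png

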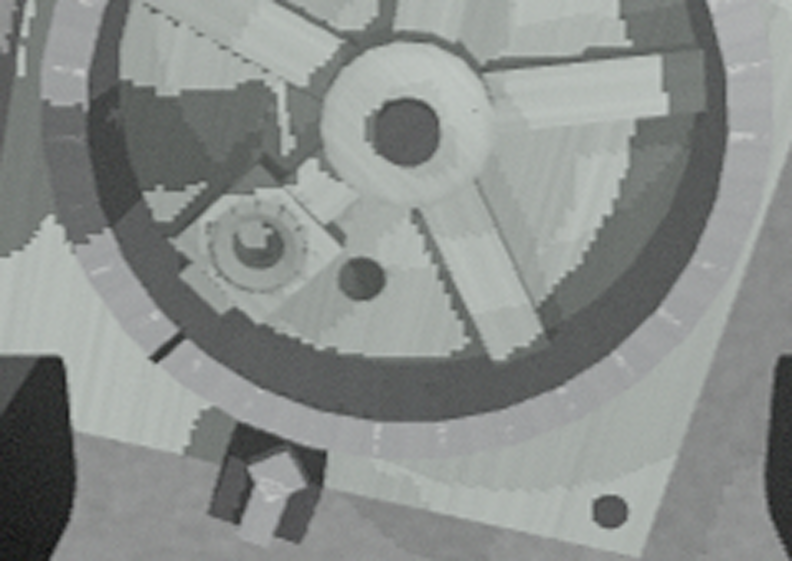

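>>> jog_arm --steps '[[1, [5, -53, 0], 0], [1, [5, -53, 0], 0], [1, [5, -53, 0], 0], [1, [5, -53, 0], 0], [1, [5, -53, -10], 0], [1, [4, -51, -20], 0], [1, [0, 0, 0], 0], [1, [0, 0, 0], 0]]'

```text
time_s: 2.52
tcp_pos: [0.5522, -0.2251, 0.2234]
tcp_rot: [-0.0, 0.002, 1.0, 0.0]
force: [0.2, 0.3, -0.1]
opening: 0.0853
```

Run:
```python
from h import *
im,d,o=shot('wrist','w2'); print(o['tcp_pos'],o['tcp_rot'])
print(proj('wrist',o,[[.552,-.227,.08]]))
cv2.imwrite('pics/w2c.png',cv2.resize(im[120:380,160:480,::-1],None,fx=2.3,fy=2.3))
```

```text
[ 0.55219388 -0.2250942   0.22342035] [-1.35990525e-04  2.40341508e-03  9.99997083e-01  1.95761959e-04]
[[314.74146984 236.7543137 ]]
```

View pics/w2c.png

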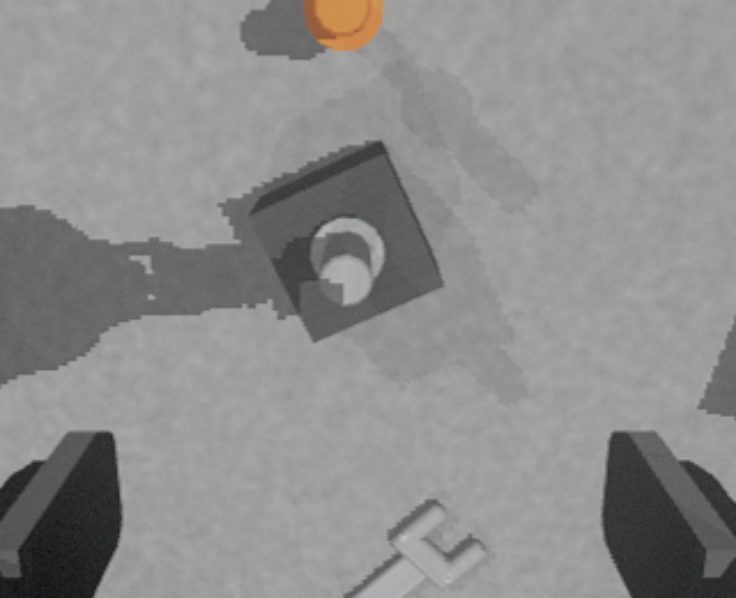

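Run:
```python
from h import *
z=np.load('pics/w2.npz'); o=dict(tcp_pos=z['p'],tcp_rot=z['q'])
print(at_z('wrist',o,[[310.9,242.1]],.08),at_z('wrist',o,[[310.9,228.7]],.044), o['tcp_pos'])
```

```text
[[ 0.55623695 -0.22996694  0.08      ]] [[ 0.55491133 -0.23051303  0.044     ]] [ 0.55219388 -0.2250942   0.22342035]
```

>>> jog_arm --steps '[[1, [3.5, -5, -40], 0], [1, [0, 0, -50], 0], [1, [0, 0, -42], 0], [1, [0, 0, -20], 0], [0.2, [0, 0, 0], 0], [-1, [0, 0, 0], 0], [-1, [0, 0, 0], 0], [-1, [0, 0, 0], 0]]' --grip_force 30

```text
time_s: 3.58
tcp_pos: [0.5564, -0.2314, 0.0724]
tcp_rot: [0.001, 0.003, 1.0, -0.0]
force: [-1.1, 2.1, 4.7]
opening: 0.0163
```

>>> jog_arm --steps '[[-1, [0, 0, 0], 0], [-1, [0, 0, 0], 0], [-1, [0, 0, 0], 0], [-1, [0, 0, 20], 0], [-1, [0, 0, 50], 0]]'

```text
time_s: 4.2
tcp_pos: [0.5545, -0.2309, 0.14]
tcp_rot: [-0.002, 0.003, 1.0, 0.001]
force: [0.6, -1.0, -1.4]
opening: 0.0162
```

>>> jog_arm --steps '[[-1, [3, 40, 25], 0], [-1, [4, 50, 10], 0], [-1, [4, 50, 0], 0], [-1, [4, 50, 0], 0], [-1, [4, 50, 0], 0], [-1, [2, 31.5, 0], 0], [-1, [0, 0, 0], 0], [-1, [0, 0, 0], 0]]'

```text
time_s: 5.2
tcp_pos: [0.5766, 0.0398, 0.1762]
tcp_rot: [-0.0, 0.003, 1.0, -0.0]
force: [-0.1, 0.4, -1.2]
opening: 0.0163
```

Run:
```python
from h import *
im,d,o=shot('wrist','w3'); print(o['tcp_pos'],o['tcp_rot'],o['force'],o['opening'])
p=o['tcp_pos']; q=o['tcp_rot']
print(proj('wrist',o,[p+[0,0,-.069],[.5766,.0415,.05],p+[0,0,.009]]))
cv2.imwrite('pics/w3c.png',cv2.resize(im[160:440,180:480,::-1],None,fx=2.1,fy=2.1,interpolation=cv2.INTER_CUBIC))
```

```text
[0.57657275 0.03975169 0.17624795] [-1.39309975e-04  2.81350787e-03  9.99996002e-01 -2.45953499e-04] [-0.09949223  0.35368941 -1.22862534] 0.01631373157680083
[[317.52657255 272.73860809]
 [319.87060582 243.51413325]
 [317.78651808 352.51769843]]
```

View pics/w3c.png

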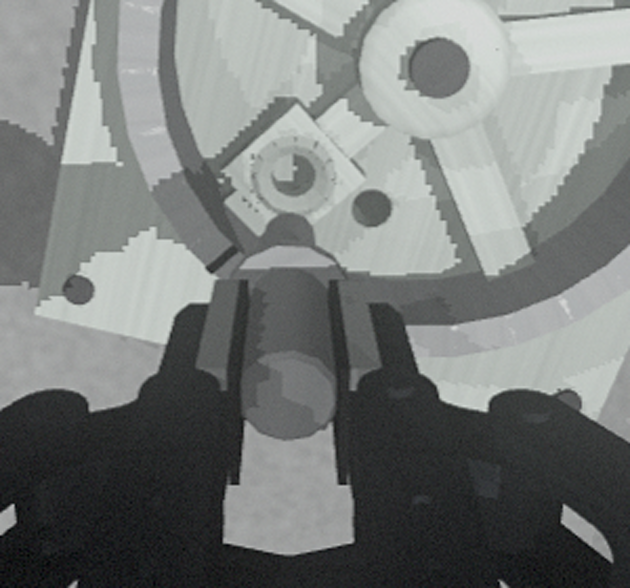

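>>> jog_arm --steps '[[-1, [0, 1.7, -25], 0], [-1, [0, 0, -25], 0], [-1, [0, 0, -5], 0], [-1, [0, 0, 0], 0], [-1, [0, 0, -4], 0], [-1, [0, 0, 0], 0]]'

```text
time_s: 6.0
tcp_pos: [0.577, 0.0418, 0.1177]
tcp_rot: [0.0, 0.003, 1.0, -0.0]
force: [0.1, -0.0, -0.5]
opening: 0.0163
```

Run:
```python
from h import *
o=robot.get_obs(); print(o['tcp_pos'],o['force'],o['moment'],o['time_s'])
```

```text
[0.57695211 0.04177587 0.1176831 ] [ 0.10306195 -0.03530261 -0.47932195] [ 0.04076225 -0.01335278  0.01010668] 6.0
```

Tip is at ~49 mm, no contact. Going down in small steps.

>>> jog_arm --steps '[[-1, [0, 0, -3], 0], [-1, [0, 0, -3], 0], [-1, [0, 0, 0], 0]]'

```text
time_s: 6.38
tcp_pos: [0.577, 0.0418, 0.1111]
tcp_rot: [0.0, 0.003, 1.0, -0.0]
force: [1.9, -1.5, -2.8]
opening: 0.0163
```

>>> jog_arm --steps '[[-1, [0, 0, -3], 0], [-1, [0, 0, -2], 0], [-1, [0, 0, 0], 0]]'

```text
time_s: 6.75
tcp_pos: [0.5768, 0.0418, 0.1061]
tcp_rot: [0.0, 0.003, 1.0, -0.0]
force: [2.2, -1.6, -3.0]
opening: 0.0163
```

>>> jog_arm --steps '[[-1, [0.2, -0.2, -3], 0], [-1, [0, 0, -2], 0], [-1, [0, 0, 0], 0]]'

```text
time_s: 7.12
tcp_pos: [0.5769, 0.0417, 0.101]
tcp_rot: [-0.0, 0.003, 1.0, -0.0]
force: [2.7, -0.9, -2.5]
opening: 0.0162
```

>>> jog_arm --steps '[[-1, [0, 0, -1.5], 0], [-1, [0, 0, 0], 0]]'

```text
time_s: 7.38
tcp_pos: [0.5772, 0.0417, 0.1004]
tcp_rot: [0.0, 0.003, 1.0, -0.0]
force: [0.2, -0.8, 4.6]
opening: 0.0164
```

>>> jog_arm --steps '[[0, [0, 0, 0], 0], [0.5, [0, 0, 0], 0], [0.5, [0, 0, 0], 0], [0.5, [0, 0, 15], 0], [0.3, [0, 0, 45], 0], [0, [-20, 22, 0], 8], [-0.1, [-30, 32, 0], 10], [-0.1, [-30, 32, 0], 10]]'

```text
time_s: 8.38
tcp_pos: [0.4964, 0.1284, 0.1609]
tcp_rot: [0.001, -0.242, 0.97, 0.0]
force: [-0.7, 0.5, -0.1]
opening: 0.0385
```

>>> jog_arm --steps '[[-0.1, [-21, 25, 0], 10], [-0.1, [0, 0, 0], 4], [-0.1, [0, 0, 0], 0], [-0.1, [0, 0, 0], 0]]'

```text
time_s: 8.88
tcp_pos: [0.4763, 0.1525, 0.1603]
tcp_rot: [0.0, -0.355, 0.935, -0.0]
force: [0.4, -0.6, 0.1]
opening: 0.0386
```

Run:
```python
from h import *
im,d,o=shot('wrist','w4'); print(o['tcp_pos'],o['tcp_rot'],o['force'],o['opening'],o['joint_positions'])
print(proj('wrist',o,[[.5768,.0415,.108],[.5768,.0415,.072],[.5366,.0857,.068],[.476,.153,.07]]))
cv2.imwrite('pics/w4c.png',im[:,:,::-1])
```

```text
[0.47628816 0.15252792 0.16027603] [ 3.40820863e-04 -3.54736189e-01  9.34966370e-01 -8.19078583e-05] [ 0.39973323 -0.62470438  0.09814972] 0.038567341698088065 [ 3.09996049e-01  2.45989818e-01 -2.49522436e-01  1.07459476e+00
 -1.27726595e-04 -4.15267825e-01]
[[ 31.21409434 287.23417367]
 [ 75.20886226 263.66600109]
 [173.8461752  260.42089619]
 [318.08498717 260.52350119]]
```

View pics/w4c.png

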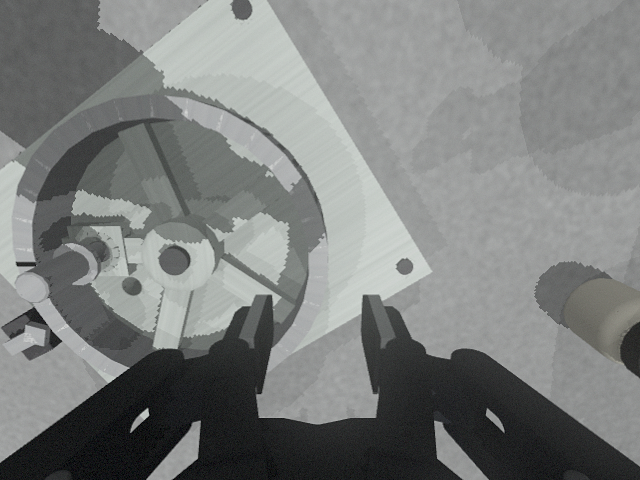

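>>> jog_arm --steps '[[-0.1, [0, 0, -40], 0], [-0.1, [0, 0, -35], 0], [-0.1, [0, 0, -16], 0], [-0.1, [0, 0, 0], 0], [-1, [0, 0, 0], 0], [-1, [0, 0, 0], 0], [-1, [0, 0, 0], 0], [-1, [0, 0, 0], 0]]' --grip_force 22

```text
time_s: 9.93
tcp_pos: [0.4764, 0.1532, 0.0697]
tcp_rot: [0.001, -0.356, 0.935, 0.0]
force: [-3.4, 2.3, 5.9]
opening: 0.0117
```

Run:
```python
from h import *
o=robot.get_obs(); p=o['tcp_pos']; print(p,o['force'],o['moment'],o['opening'])
ax=np.array([.5366,.0857]); v=p[:2]-ax; r=np.hypot(*v); a=np.degrees(np.arctan2(v[1],v[0])); print(r,a)
A=np.radians(a+np.r_[0:28:3.5,28,28+np.arange(1,10)]); P=1000*r*np.c_[np.cos(A),np.sin(A)]; print(np.diff(P,axis=0).round(1).tolist())
```

```text
[0.47636819 0.15317877 0.06971268] [-3.44752892  2.28164711  5.85988663] [0.56338319 0.46168886 0.20059535] 0.0116593111933175
0.09045029596942449 131.75222542606855
[[-4.0, -3.8], [-3.8, -4.0], [-3.5, -4.3], [-3.2, -4.5], [-3.0, -4.7], [-2.7, -4.8], [-2.4, -5.0], [-2.1, -5.1], [-0.5, -1.5], [-0.5, -1.5], [-0.5, -1.5], [-0.5, -1.5], [-0.4, -1.5], [-0.4, -1.5], [-0.4, -1.5], [-0.3, -1.5], [-0.3, -1.5]]
```

>>> jog_arm --steps '[[-1, [-2, -1.9, 0], 1.7], [-1, [-4, -3.8, 0], 3.5], [-1, [-3.8, -4, 0], 3.5], [-1, [-1.8, -2.1, 0], 1.8], [-1, [0, 0, 0], 0]]'

```text
time_s: 10.55
tcp_pos: [0.4652, 0.141, 0.0697]
tcp_rot: [0.001, -0.44, 0.898, -0.0]
force: [0.6, 2.0, 8.4]
opening: 0.0118
```

```bash
cat > s.py <<'E'
from h import *
o=robot.get_obs(); p=o['tcp_pos']; ax=np.array([.5366,.0857]); v=p[:2]-ax; r=np.hypot(*v); a=np.degrees(np.arctan2(v[1],v[0]))
q=o['tcp_rot']; yaw=2*np.degrees(np.arctan2(q[2],q[1]))-90
u=v/r; t=np.array([-u[1],u[0]]); F=o['force'][:2]
print('r %.4f ang %.2f yaw %.2f z %.4f Frad %.1f Ftan %.1f Fz %.1f Mz %.2f op %.4f t %.2f'%(r,a,yaw,p[2],F@u,F@t,o['force'][2],o['moment'][2],o['opening'],o['time_s']))
E
python3 s.py
```

```text
r 0.0903 ang 142.23 yaw 142.17 z 0.0697 Frad 0.7 Ftan -2.0 Fz 8.4 Mz 0.21 op 0.0118 t 10.55
```

>>> jog_arm --steps '[[-1, [-1.7, -2.2, 0], 1.8], [-1, [-3.2, -4.4, 0], 3.5], [-1, [-3.0, -4.7, 0], 3.5], [-1, [-2.7, -4.8, 0], 3.5], [-1, [-1.8, -3.6, 0], 2.5], [-1, [-0.5, -1.5, 0], 1], [-1, [0, 0, 0], 0]]'

```text
time_s: 11.42
tcp_pos: [0.4531, 0.1196, 0.0697]
tcp_rot: [0.001, -0.559, 0.829, -0.001]
force: [3.0, -0.4, 8.3]
opening: 0.0119
```

```bash
python3 s.py
python3 - <<'E'
from h import *
im,d,o=shot('wrist','w5')
r=np.load('pics/w4.npz')
cv2.imwrite('pics/w5c.png',im[:,:,::-1])
E
```

```text
r 0.0902 ang 157.88 yaw 157.92 z 0.0697 Frad -2.9 Ftan -0.7 Fz 8.3 Mz 0.00 op 0.0119 t 11.43
```

View pics/w5c.png

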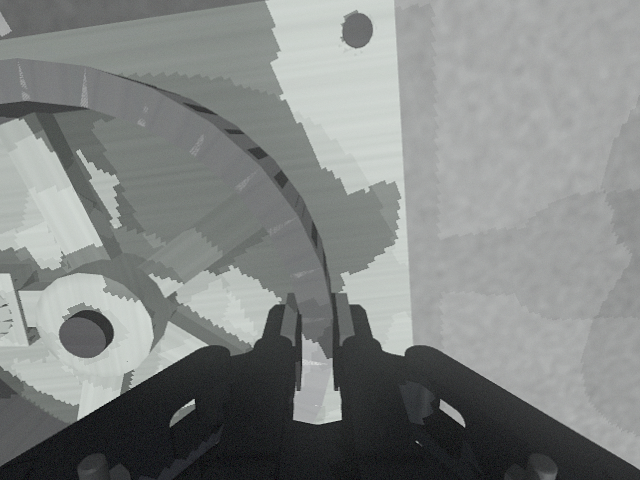

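```bash
cat > pz.py <<'E'
from h import *
o=robot.get_obs(); v=o['tcp_pos'][:2]-[.5366,.0857]; a=np.arctan2(v[1],v[0])+np.pi-np.radians(131.75+48-180+.2)*0
c=np.array([.5366,.0857])+.06*np.r_[np.cos(a),np.sin(a)]
import sys
for n in sys.argv[1:]:
    im,d=robot.camera(n); K,k1,M=cam(n,o)
    vv,uu=np.nonzero(d>0); C,r=rays(n,o,np.c_[uu,vv]); X=C+r*d[vv,uu][:,None]
    m=(np.hypot(*(X[:,:2]-c).T)<.016)&(X[:,2]<.125); Z=X[m]; s=np.sort(Z[:,2])[::-1]
    print(n,m.sum(),'top z',s[:12:3].round(4),'xy of knob',Z[Z[:,2]>s[0]-.02][:,:2].mean(0).round(4) if m.sum() else '', 'exp',c.round(4))
E
python3 s.py; python3 pz.py top scene
```

```text
r 0.0901 ang 157.88 yaw 157.91 z 0.0697 Frad -3.4 Ftan -1.5 Fz 7.5 Mz 0.05 op 0.0116 t 11.47
top 164 top z [0.1117 0.1098 0.1088 0.1084] xy of knob [0.5933 0.071 ] exp [0.5922 0.0631]
scene 214 top z [0.1109 0.1104 0.11   0.1095] xy of knob [0.5988 0.0676] exp [0.5922 0.0631]
```

>>> jog_arm --steps '[[-1, [-0.2, -0.5, 0], 0.35], [-1, [-0.2, -0.5, 0], 0.35], [-1, [-0.2, -0.5, 0], 0.35], [-1, [0, 0, 0], 0]]'

```text
time_s: 12.08
tcp_pos: [0.4525, 0.1183, 0.0697]
tcp_rot: [0.001, -0.566, 0.824, -0.001]
force: [2.8, 0.2, 7.2]
opening: 0.0118
```

```bash
python3 s.py; python3 pz.py top
```

```text
r 0.0901 ang 158.83 yaw 158.96 z 0.0697 Frad -2.6 Ftan -1.2 Fz 7.2 Mz 0.00 op 0.0118 t 12.07
top 166 top z [0.1117 0.1095 0.1085 0.1084] xy of knob [0.5939 0.0721] exp [0.5926 0.064 ]
```

>>> jog_arm --steps '[[-1, [-0.2, -0.5, 0], 0.35], [-1, [-0.2, -0.5, 0], 0.35], [-1, [-0.2, -0.5, 0], 0.35], [-1, [0, 0, 0], 0]]'

```text
time_s: 12.62
tcp_pos: [0.452, 0.1167, 0.0697]
tcp_rot: [0.001, -0.574, 0.819, -0.001]
force: [4.0, -0.4, 6.8]
opening: 0.0117
```

```bash
python3 s.py; python3 pz.py top
```

```text
r 0.0901 ang 159.86 yaw 160.01 z 0.0697 Frad -3.9 Ftan -1.0 Fz 6.8 Mz -0.02 op 0.0117 t 12.62
top 168 top z [0.1102 0.109  0.1084 0.1082] xy of knob [0.5937 0.0729] exp [0.5929 0.065 ]
```

>>> jog_arm --steps '[[-1, [-0.1, -0.5, 0], 0.35], [-1, [-0.1, -0.5, 0], 0.35], [-1, [-0.1, -0.5, 0], 0.35], [-1, [0, 0, 0], 0]]'

```text
time_s: 13.18
tcp_pos: [0.4514, 0.1152, 0.0697]
tcp_rot: [0.001, -0.581, 0.814, -0.001]
force: [2.4, 0.8, 8.1]
opening: 0.0115
```

```bash
python3 s.py; python3 pz.py top
```

```text
r 0.0901 ang 160.88 yaw 161.06 z 0.0697 Frad -2.0 Ftan -1.5 Fz 8.1 Mz -0.10 op 0.0115 t 13.18
top 166 top z [0.1102 0.1092 0.1085 0.1081] xy of knob [0.5943 0.0744] exp [0.5933 0.0661]
```

>>> jog_arm --steps '[[-1, [-0.1, -0.5, 0], 0.35], [-1, [-0.1, -0.5, 0], 0.35], [-1, [-0.1, -0.5, 0], 0.35], [-1, [0, 0, 0], 0]]'

```text
time_s: 13.72
tcp_pos: [0.451, 0.1137, 0.0697]
tcp_rot: [0.001, -0.589, 0.808, -0.001]
force: [1.8, 0.8, 8.9]
opening: 0.0116
```

```bash
python3 s.py; python3 pz.py top
```

```text
r 0.0901 ang 161.89 yaw 162.11 z 0.0697 Frad -1.5 Ftan -1.3 Fz 8.9 Mz -0.08 op 0.0116 t 13.72
top 164 top z [0.1112 0.1099 0.109  0.108 ] xy of knob [0.5945 0.0748] exp [0.5936 0.0671]
```

>>> jog_arm --steps '[[-1, [-0.1, -0.5, 0], 0.35], [-1, [-0.1, -0.5, 0], 0.35], [-1, [-0.1, -0.5, 0], 0.35], [-1, [0, 0, 0], 0]]'

```text
time_s: 14.28
tcp_pos: [0.4505, 0.1122, 0.0697]
tcp_rot: [0.001, -0.596, 0.803, -0.001]
force: [1.1, 0.3, 8.9]
opening: 0.0119
```

```bash
python3 s.py; python3 pz.py top
```

```text
r 0.0901 ang 162.91 yaw 163.16 z 0.0697 Frad -1.0 Ftan -0.6 Fz 8.9 Mz -0.13 op 0.0119 t 14.28
top 166 top z [0.1122 0.1099 0.1082 0.1079] xy of knob [0.595  0.0763] exp [0.594  0.0681]
```

>>> jog_arm --steps '[[-1, [-0.1, -0.5, 0], 0.35], [-1, [-0.1, -0.5, 0], 0.35], [-1, [0, 0, 0], 0]]'

```text
time_s: 14.7
tcp_pos: [0.4502, 0.1112, 0.0697]
tcp_rot: [0.001, -0.601, 0.799, -0.001]
force: [0.6, -0.1, 9.1]
opening: 0.0113
```

```bash
python3 s.py; python3 pz.py top
```

```text
r 0.0901 ang 163.58 yaw 163.86 z 0.0697 Frad -0.6 Ftan -0.1 Fz 9.1 Mz -0.12 op 0.0113 t 14.70
top 168 top z [0.1104 0.1091 0.1089 0.1075] xy of knob [0.5949 0.0768] exp [0.5942 0.0687]
```

>>> jog_arm --steps '[[-1, [-0.1, -0.5, 0], 0.3], [-1, [-0.1, -0.5, 0], 0.3], [-1, [0, 0, 0], 0]]'

```text
time_s: 15.12
tcp_pos: [0.4499, 0.1102, 0.0697]
tcp_rot: [0.001, -0.605, 0.796, -0.001]
force: [1.2, 0.4, 10.4]
opening: 0.0116
```

```bash
python3 s.py; python3 pz.py top
```

```text
r 0.0901 ang 164.23 yaw 164.46 z 0.0697 Frad -1.0 Ftan -0.7 Fz 10.4 Mz -0.09 op 0.0116 t 15.12
top 165 top z [0.1099 0.1089 0.1074 0.107 ] xy of knob [0.5947 0.0771] exp [0.5943 0.0694]
```

>>> jog_arm --steps '[[-1, [-0.1, -0.5, 0], 0.3], [-1, [0, 0, 0], 0]]'

```text
time_s: 15.42
tcp_pos: [0.4498, 0.1097, 0.0697]
tcp_rot: [0.001, -0.607, 0.795, -0.001]
force: [0.7, 1.2, 9.6]
opening: 0.0116
```

```bash
python3 s.py; python3 pz.py top
```

```text
r 0.0900 ang 164.53 yaw 164.76 z 0.0697 Frad -0.3 Ftan -1.4 Fz 9.6 Mz -0.07 op 0.0116 t 15.43
top 164 top z [0.1102 0.108  0.1071 0.1069] xy of knob [0.5944 0.078 ] exp [0.5944 0.0697]
```

>>> jog_arm --steps '[[-1, [-0.1, -0.5, 0], 0.3], [-1, [0, 0, 0], 0]]'

```text
time_s: 15.72
tcp_pos: [0.4497, 0.1092, 0.0697]
tcp_rot: [0.001, -0.609, 0.793, -0.001]
force: [-0.6, -0.2, 9.9]
opening: 0.0119
```

```bash
python3 s.py; python3 pz.py top
```

```text
r 0.0901 ang 164.86 yaw 165.07 z 0.0697 Frad 0.5 Ftan 0.4 Fz 9.9 Mz -0.10 op 0.0119 t 15.72
top 163 top z [0.1089 0.1081 0.1076 0.1073] xy of knob [0.5946 0.078 ] exp [0.5945 0.07  ]
```

>>> jog_arm --steps '[[-1, [-0.1, -0.5, 0], 0.3], [-1, [0, 0, 0], 0]]'

```text
time_s: 16.02
tcp_pos: [0.4495, 0.1087, 0.0697]
tcp_rot: [0.001, -0.611, 0.791, -0.001]
force: [-0.0, 0.1, 10.2]
opening: 0.0118
```

```bash
python3 s.py; python3 pz.py top
```

```text
r 0.0901 ang 165.18 yaw 165.37 z 0.0697 Frad 0.1 Ftan -0.1 Fz 10.2 Mz -0.02 op 0.0118 t 16.02
top 164 top z [0.11   0.1083 0.1063 0.1059] xy of knob [0.595  0.0787] exp [0.5946 0.0704]
```

>>> jog_arm --steps '[[-1, [-0.1, -0.5, 0], 0.3], [-1, [0, 0, 0], 0]]'

```text
time_s: 16.32
tcp_pos: [0.4494, 0.1083, 0.0697]
tcp_rot: [0.001, -0.613, 0.79, -0.001]
force: [0.8, 1.2, 9.8]
opening: 0.0117
```

```bash
python3 s.py; python3 pz.py top
```

```text
r 0.0901 ang 165.49 yaw 165.67 z 0.0697 Frad -0.5 Ftan -1.3 Fz 9.8 Mz -0.05 op 0.0117 t 16.32
top 163 top z [0.1085 0.1071 0.1065 0.1061] xy of knob [0.5946 0.079 ] exp [0.5947 0.0707]
```

>>> jog_arm --steps '[[-1, [-0.1, -0.5, 0], 0.3], [-1, [0, 0, 0], 0]]'

```text
time_s: 16.62
tcp_pos: [0.4493, 0.1078, 0.0697]
tcp_rot: [0.001, -0.615, 0.788, -0.001]
force: [-0.7, 0.4, 10.5]
opening: 0.0117
```

```bash
python3 s.py; python3 pz.py top scene
```

```text
r 0.0901 ang 165.83 yaw 165.97 z 0.0697 Frad 0.8 Ftan -0.2 Fz 10.5 Mz -0.01 op 0.0117 t 16.62
top 163 top z [0.1078 0.1059 0.1053 0.105 ] xy of knob [0.5952 0.0783] exp [0.5948 0.071 ]
scene 171 top z [0.0932 0.0928 0.0926 0.0923] xy of knob [0.5994 0.0705] exp [0.5948 0.071 ]
```

>>> jog_arm --steps '[[-0.6, [0, 0, 0], 0], [-0.1, [0, 0, 0], 0], [-0.1, [0, 0, 0], 0], [-0.1, [0, 0, 15], 0], [-0.1, [0, 0, 40], 0], [-0.1, [0, 0, 50], 0], [-0.1, [-40, 0, 30], 0], [-0.1, [0, 0, 0], 0]]'

```text
time_s: 17.73
tcp_pos: [0.4075, 0.1077, 0.2057]
tcp_rot: [0.001, -0.616, 0.788, -0.001]
force: [1.2, 0.7, -0.2]
opening: 0.0383
```

>>> jog_arm --steps '[[-0.1, [-30, 40, 0], 0], [-0.1, [-30, 40, 0], 0], [-0.1, [0, 0, 0], 0], [-0.1, [0, 0, 0], 0]]'

```text
time_s: 18.23
tcp_pos: [0.3487, 0.1877, 0.2032]
tcp_rot: [-0.0, -0.616, 0.788, -0.0]
force: [1.2, -1.0, 0.1]
opening: 0.0385
```

Run:
```python
from h import *
o=robot.get_obs(); print(o['tcp_pos'],o['force'],o['time_s'])
c=np.array([.5948,.071]); out=[]
for n in('top','scene'):
    im,d,o=shot(n,'f_'+n)
    vv,uu=np.nonzero(d>0); C,r=rays(n,o,np.c_[uu,vv]); X=C+r*d[vv,uu][:,None]
    m=(np.hypot(*(X[:,:2]-c).T)<.016)&(X[:,2]<.125); s=np.sort(X[m,2])[::-1]; print(n,s[:12:3].round(4))
    u,v=proj(n,o,[[.56,.075,.07]])[0].astype(int); h=55
    out.append(cv2.resize(im[v-h:v+h,u-h:u+h,::-1],(398,398),interpolation=cv2.INTER_CUBIC))
cv2.imwrite('pics/fin.png',np.hstack(out))
```

```text
[0.3487359  0.18765112 0.20319755] [ 1.16440754 -0.96099626  0.13030519] 18.225
top [0.0938 0.0927 0.0919 0.0914]
scene [0.0936 0.0928 0.0922 0.0917]
```

View pics/fin.png

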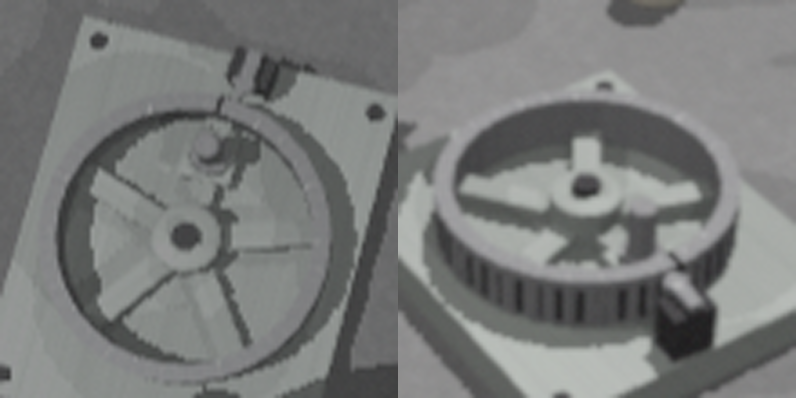

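Both cameras show the knob top about 17 mm lower than before. The mark, at (222,103) in the left crop, is just past the pointer tip at about (238,95), and nothing touches the pulley. Handing in.

```bash
python3 -c "
from plant import robot
print(robot.sign_off())"
```

```text
the job is handed in; nothing more can be done
None
```

The timing pin is fully home in the bore, the pulley is locked with its mark just past the pointer, and the job is handed in; `sign_off` gives no verdict. I stood the pin in the pulley's hole, pinched the rim opposite it and turned the pulley anticlockwise about 34°. The last stretch was in 0.3° steps until the pin dropped, then I let go and backed off, about 18 s in all.

- **Pin height:** both cameras now read the knob top at about 92–94 mm, down from about 110 mm. Fully home should read 90 mm, so this fits within the camera error of about 2 mm.
- **Forces:** the push along the rim was at most 2 N in the readings taken during the turn. After letting go, the tool readings were near zero.
- **Disagreement:** while the gripper was still over the pulley, the top camera read about 105–108 mm at the moment the scene camera already showed the pin down. I took this to be the arm edging into the top view, because both agreed once the arm was clear.
- **Bore position:** the bore measured about 8.5° past the pointer, against the 1.5–7° given. I put this down to a poor pointer-tip reading. I checked the mark against the pointer only by eye in the final picture.
- **Other items:** I did not re-measure the jar, spanner and drilled block at the end; the gripper stayed clear of all three.

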